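# Find the bowed rolling pin by rolling both on the stone slab

### The job

Check the two wooden rolling pins for straightness: first take the spice jar off the stone slab and stand it upright on the worktop, then gently roll each pin half a turn along the slab and leave it lying so until both have been rolled. Then lay the pin that lifts or wobbles as it rolls lengthwise in the grey tray and leave the straight one lying on the slab; do not disturb the other things.

Things in the scene. Friction and masses are not known exactly. Their poses are not given: they have to be found in the camera images.
- slab: flat rectangular light stone pastry slab, does not move, 280 mm (its x, the way the pins are to roll) by 220 mm (its y), top 16 mm above the worktop; origin at the centre of its underside, z up. Its x points roughly away from the robot
- pin_a: one of two wooden rolling pins that look alike: round rod, 20 mm diameter, 170 mm long, rounded ends, thin rings near the ends, 0.07 kg. One pin (not told which; places swap) is straight, the other slightly bowed: its middle is 2.2 mm off the line of its ends. Origin on the axis at mid-length, x along the pin, parallel to the slab's y; at the start z points up, so z's angle from vertical tells the turn
- pin_b: the other of the two rolling pins, same size, frame and look (see pin_a). Both lie on the slab at the start, axis 26 mm above the worktop. Half a turn takes a pin 31 mm; it soon stops when let go. Pushed from the side it tends to slide; pressed lightly from above and drawn along, it rolls half as far as what draws it; the bowed one's middle then rises about 2 mm and sinks again
- jar: spice jar with yellow-brown screw cap, 45 mm wide and deep, 100 mm tall, about 0.11 kg, origin at the centre of its underside, z up; stands on the far part of the slab close in front of the farther pin, in the way of its rolling
- reject_tray: shallow grey drip tray, does not move; outside 100 mm (its x) by 208 mm (its y), rim 16 mm above the worktop, inside 90 by 198 mm, floor 5 mm above the worktop; origin at the centre of its underside, z up. It stands beside the slab, left or right of it, its y roughly away from or towards the robot. Beyond it, seen from the slab, 100 mm of worktop is free
- garlic_bulb: garlic bulb, 60 mm, bystander at the back; origin at its underside
- mug: striped mug, 86 mm wide, 90 mm tall, bystander at the back left; origin at its underside
- tin: low tin, 75 mm diameter, 58 mm tall, bystander at the back; origin at its underside
There are look-alikes about, which are no part of the job. Of the things that look like the jar, the smallest one is meant.

How it is judged:
On the way, in this order (a step that is already met when the one before it is completed fails the run):
1. the jar stands upright on the worktop, off the slab (height (world z) of jar between -0.006 and 0.006 m and angle between jar's own z axis and vertical below 0.12 rad and linear speed of jar below 0.02 m/s), for 0.2 s.
2. one pin has been rolled over half a turn (to within about 40 degrees) on the slab, at least 18 mm along it (((angle between pin_a's own z axis and vertical above 2.4 rad and distance of pin_a from where it was at the start of the episode above 0.018 m and x of pin_a in the frame of slab between -0.14 and 0.14 m and y of pin_a in the frame of slab between -0.1 and 0.1 m and height (world z) of pin_a between 0.02 and 0.034 m) or (angle between pin_b's own z axis and vertical above 2.4 rad and distance of pin_b from where it was at the start of the episode above 0.018 m and x of pin_b in the frame of slab between -0.14 and 0.14 m and y of pin_b in the frame of slab between -0.1 and 0.1 m and height (world z) of pin_b between 0.02 and 0.034 m))), for 0.2 s.
3. both pins lie on the slab rolled over half a turn (to within about 40 degrees), each at least 18 mm from where it started (angle between each of pin_a, pin_b's own z axis and vertical above 2.4 rad and distance of each of pin_a, pin_b from where it was at the start of the episode above 0.018 m and x of pin_a in the frame of slab between -0.14 and 0.14 m and y of pin_a in the frame of slab between -0.1 and 0.1 m and height (world z) of pin_a between 0.02 and 0.034 m and x of pin_b in the frame of slab between -0.14 and 0.14 m and y of pin_b in the frame of slab between -0.1 and 0.1 m and height (world z) of pin_b between 0.02 and 0.034 m), for 0.2 s.
At the end, for the whole second after the job is handed in: The bowed pin (pin_b) lies at rest lengthwise inside the tray (middle within 35 mm of the tray's centre each way, within 0.2 rad of its length, on its floor); the straight pin (pin_a) lies at rest on the slab; the jar stands upright on the worktop (all of step 1 and x of pin_b in the frame of reject_tray between -0.035 and 0.035 m and y of pin_b in the frame of reject_tray between -0.035 and 0.035 m and height (world z) of pin_b between 0.008 and 0.024 m and angle between the x axis of pin_b and the y axis of reject_tray, either way round below 0.2 rad and linear speed of each of pin_b, pin_a below 0.02 m/s and angular speed of each of pin_b, pin_a below 0.3 rad/s and x of pin_a in the frame of slab between -0.14 and 0.14 m and y of pin_a in the frame of slab between -0.1 and 0.1 m and height (world z) of pin_a between 0.02 and 0.034 m); the robot touches nothing.
It fails at once if a pin pressed hard (over 45 N) onto the slab (contact force between any of pin_a, pin_b and slab above 45 N).
It fails at once if the jar knocked over (angle between jar's own z axis and vertical above 0.8 rad).
It fails at once if a bystander moved by more than 30 mm (distance of any of garlic_bulb, mug, tin from where it was at the start of the episode above 0.03 m).
It also fails if it takes over 72 s, if anything falls off the work surface, if the arm or the gripper's body presses on something with over 40 N, if the wrist force passes 120 N, or if a joint passes its speed limit or range.

### The arm

A 6-joint arm with a two-finger parallel gripper is mounted at the origin on a cart in front of the work surface, level with it; the furniture and walls round the work are solid. World frame = base frame: x ahead of the robot, y to its left, z up, the work surface at z = 0. Lengths are in m, angles in rad, forces in N, time in s.
With the tool pointing down it reaches from about 0.35 to 0.975 m from the base axis. Payload 7.1 kg.
Tool frame: the origin (TCP) lies on the centre line of the jaws, within the pads' length; the fingertips stand tcp_to_tips ahead of it and the grasp point (between the pads) lies 11 mm behind it (tcp_to_tips is the distance from the TCP to the fingertips, in m); x points along the fingers, z is the direction in which the jaws open and shut, and the axes are right-handed (so a half turn about x gives the same grasp; the last joint's range is limited). The gripper opens to 88 mm and grips with 3 to 60 N. Pads are 20 mm wide; open, the fingers measure 115 mm over their backs; the gripper's body (75 mm by 178 mm) begins 61 mm behind the grasp point.
Start: joints at [-1.3, 0.423, 1.63, -0, 1.089, -0.019], TCP at [0.179, -0.599, 0.231] pointing down, gripper open.
Joint ranges: [-3, 3], [-0.9, 2.11], [0.09, 2.58], [-1.31, 4.45], [0.11, 2.69], [-2.54, 2.54]. Speed limits (rad/s): [2.39, 2.39, 3.01, 3.14, 3.14, 3.14].

### API

Orientations are given as a unit quaternion [w, x, y, z].
In Python, from station import * gives the robot as it stands. The module is installed in compiled form; this text tells all that it offers.
- The arm moves only by the shell command python3 -m handwheel 'ROWS'. ROWS is JSON, a list of rows, each a list of 7 numbers: the shift along the tool's x, y, z in mm, then the turn, a rotation vector about the tool's x, y, z in rad, then the closure in counts, from 0 (fully open) to 255 (shut). A call has 1 to 10 rows; each row is the pose to reach, as a shift and turn from the pose commanded when the call began, along the tool's axes at that moment; what a row does not reach only later rows make up. A row lasts 1/8 s, in which the tool goes at most 62.5 mm and 10.7 degrees, less where a joint would pass 70% of its speed; a pose out of reach is approached as far as the arm can. A call with a gripper value outside its range is refused whole. The fingers move at their own pace and stop on an object; the grip force is fixed at half the most. Time passes only in rows, so rows that repeat a pose let the fingers close. It gives the time, the measured TCP pose, the force and the opening at its end, in the units of the state.
- get_state(): the state, without advancing time (a new reading comes with each control period).
- get_image(name): name is "side" or "top" or "wrist"; returns a dict with "pixels" (420x560x3 uint8, red, green, blue), "fx", "fy", "cx", "cy" (pixels), "D" ([k1, k2, p1, p2, k3] as OpenCV has them; the pictures are not rectified), "world_to_cam" (4x4, takes a point from world to camera coordinates); the wrist camera has in their place "T_tool_cam" (4x4, takes a point from camera to tool coordinates, whose origin is the TCP and whose axes are the tool frame's). Camera axes: x right, y up, looking along -z (the intrinsics and any distortion apply to the point x, -y, -z); pixel columns grow to the right and rows downward; lengths in m; the calibration is good to about 2 mm. A picture is of the moment at which its call begins: read the wrist's pose just before it. There is no depth.
- finish_job(): hands the job in, once; it reports no verdict.
The state is a dict: "time_s": time; "joint_positions": joint angles; "qvel": joint speeds; "effort": joint torques, N m; "tool_pos": TCP position; "tool_rot": TCP orientation; "contact_force": force on the tool from outside, world axes, zero at the start; "ft_torque": the same for the moment, N m; "finger_gap": opening from 0.0 (shut) to 1.0 (fully open).
Only numpy, scipy, OpenCV 4.12 (cv2) and the standard library are available. Lean on these libraries where they do the work, as an engineer would, in place of code of your own. Each camera call takes 0.05 s, during which the arm holds its last target. There are 200 camera calls.

## Working session

There is one attempt and no reset: what is moved stays moved. The work goes in short steps, Python scripts to look and compute and a shell command to move; the robot and the scene stay as the last step left them, time stands still between calls to the robot, and variables do not carry over. Pictures are saved under pics/ and viewed, about 8 in all and at most 12, crops included, and the job is handed in when it is done.

```bash
ls; mkdir -p pics; cat > h.py <<'E'
from station import *
import numpy as np, cv2
from scipy.spatial.transform import Rotation as R
def pose():
    s=get_state(); q=s["tool_rot"]; return np.array(s["tool_pos"]), R.from_quat([q[1],q[2],q[3],q[0]]).as_matrix()
def snap(name,fn,crop=None,scale=1):
    p,r=pose(); im=get_image(name); px=im["pixels"]
    d={k:np.array(im[k]) for k in("fx","fy","cx","cy","D")}
    if name=="wrist":
        T=np.eye(4);T[:3,:3]=r;T[:3,3]=p; d["c2w"]=T@np.array(im["T_tool_cam"])
    else: d["c2w"]=np.linalg.inv(np.array(im["world_to_cam"]))
    np.savez("pics/"+fn+".npz",px=px,**d)
    save(fn,fn,crop,scale)
def save(src,fn,crop=None,scale=1):
    px=np.load("pics/"+src+".npz")["px"]
    if crop: a,b,c,e=crop; px=px[b:e,a:c]
    if scale!=1: px=cv2.resize(px,None,fx=scale,fy=scale,interpolation=cv2.INTER_CUBIC)
    cv2.imwrite("pics/"+fn+".png",px[:,:,::-1])
def K(d): return np.array([[d["fx"],0,d["cx"]],[0,d["fy"],d["cy"]],[0,0,1]],float)
def w(fn,uv,z):
    d=np.load("pics/"+fn+".npz"); uv=np.array(uv,float).reshape(-1,1,2)
    n=cv2.undistortPoints(uv,K(d),d["D"].astype(float)).reshape(-1,2)
    r=np.c_[n[:,0],-n[:,1],-np.ones(len(n))]@d["c2w"][:3,:3].T; o=d["c2w"][:3,3]
    z=np.broadcast_to(z,len(n)); return o+r*((z-o[2])/r[:,2])[:,None]
def proj(fn,P):
    d=np.load("pics/"+fn+".npz"); P=np.array(P,float).reshape(-1,3); c=np.linalg.inv(d["c2w"])
    q=P@c[:3,:3].T+c[:3,3]; q=q*[1,-1,-1]
    return cv2.projectPoints(q.reshape(-1,1,3),np.zeros(3),np.zeros(3),K(d),d["D"].astype(float))[0].reshape(-1,2)
E
python3 - <<'E'
from h import *
np.set_printoptions(precision=4,suppress=True)
s=get_state(); print({k:v for k,v in s.items() if k!="effort"})
import station; print([n for n in dir(station) if not n.startswith('_')])
snap("top","top0"); snap("side","side0")
for f in("top0","side0"): print(np.load(f"pics/{f}.npz")["c2w"])
print(pose()[1])
E
```

```text
pics
{'time_s': 0.0, 'joint_positions': array([-1.3   ,  0.4238,  1.6307,  0.    ,  1.0886, -0.019 ]), 'qvel': array([ 0.0002,  0.0021, -0.0019,  0.0004, -0.0004,  0.0004]), 'tool_pos': array([ 0.1785, -0.5984,  0.2299]), 'tool_rot': array([ 0.5665,  0.4229,  0.5674, -0.4222]), 'contact_force': array([ 0.2468,  0.0186, -0.0613]), 'ft_torque': array([-0.0268,  0.0239,  0.0221]), 'finger_gap': 1.0006498271450313}
['IKError', 'finish_job', 'get_image', 'get_state', 'tcp_to_tips']
[[-0.0148  0.9838 -0.1789  0.4227]
 [-0.9996 -0.0104  0.0256  0.0106]
 [ 0.0233  0.1792  0.9835  0.9641]
 [ 0.      0.      0.      1.    ]]
[[ 0.9203  0.2215 -0.3226  0.2765]
 [-0.3913  0.5298 -0.7525 -0.6926]
 [ 0.0042  0.8187  0.5742  0.6066]
 [ 0.      0.      0.      1.    ]]
[[-0.0004  0.9583  0.2858]
 [ 0.0014  0.2858 -0.9583]
 [-1.     -0.     -0.0014]]
```

View pics/top0.png

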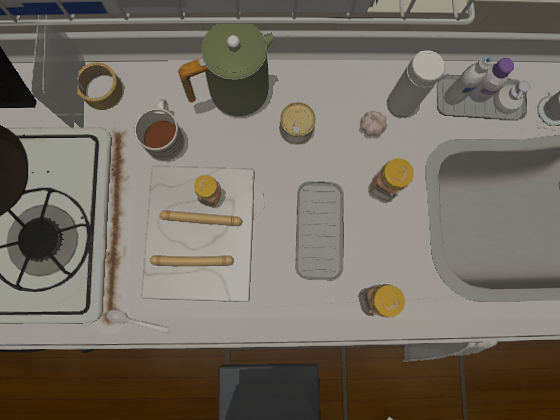

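View pics/side0.png

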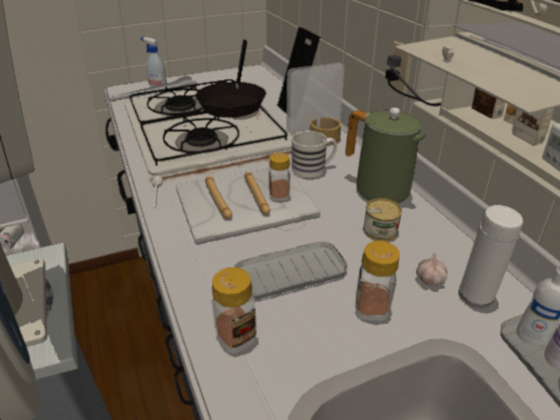

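The top view shows the slab at (145–254, 166–300), with the farther pin from (162,215) to (240,221) and the nearer pin from (152,260) to (232,260). The jar cap is at about (206,188), and the tray spans (297–344, 182–279). The side view agrees, and the two larger jars are the look-alikes.

```bash
python3 - <<'E'
from h import *
save("top0","top0c",(135,155,355,310),3.6)
np.set_printoptions(precision=4,suppress=True)
E
```

```text
(no output)
```

View pics/top0c.png

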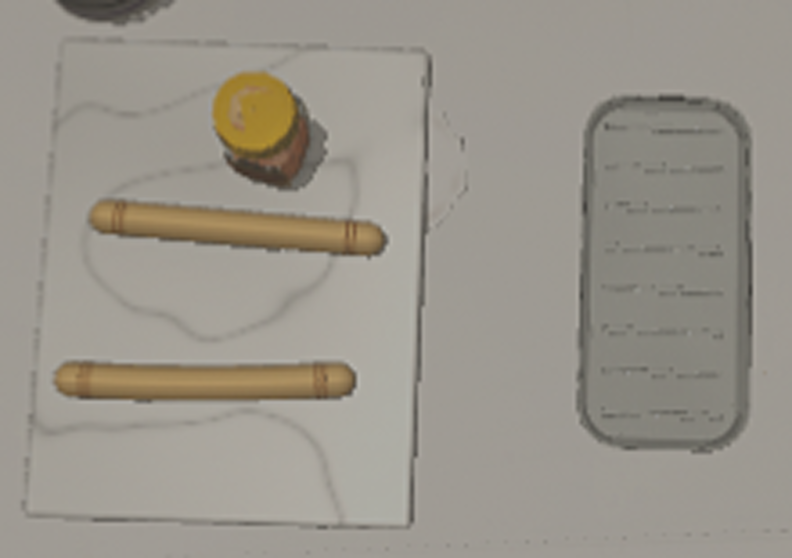

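The crop shows the slab corners at (64,40), (428,52), (410,526) and (26,514). The pins run (90,215)–(385,238) and (54,379)–(355,379), the cap centre is at (253,112), and the tray spans roughly (582–750, 97–450).

```bash
python3 - <<'E'
from h import *
np.set_printoptions(precision=4,suppress=True)
def c(l): return np.array(l)/3.6+[135,155]
print("tip",tcp_to_tips)
S=w("top0",c([(64,40),(428,52),(410,526),(26,514)]),.016);print("slab",S,S.mean(0)); 
dx=(S[0]+S[1]-S[2]-S[3]);dy=S[0]-S[1]+S[3]-S[2];print("yaw x",np.arctan2(dx[1],dx[0]),"y",np.arctan2(-dy[0],dy[1]), np.linalg.norm(dx)/2,np.linalg.norm(dy)/2)
for n,e in(("far",[(90,215),(385,238)]),("near",[(54,379),(355,379)])):
    P=w("top0",c(e),.026);d=P[0]-P[1];print(n,P,P.mean(0),np.linalg.norm(d),"yaw",np.arctan2(-d[0],d[1]))
print("jar cap",w("top0",c([(253,112)]),.116))
T=w("top0",c([(598,97),(735,97),(745,450),(590,447)]),.016);print("tray",w("top0",c([(665,97),(664,450),(582,270),(749,270)]),.016))
# side rays: jar cap top centre & pins
print("jar side", w("side0",[(280,159)],.116), "pins side",w("side0",[(209,181),(227,215),(249,177),(266,211)],.026))
print("tin,garlic,mug",w("top0",[(297,118),(373,122),(157,130)],[.058,.04,.09]))
print("lookalikes",w("top0",[(398,173),(388,301)],.15))
E
```

```text
tip 0.008
slab [[0.6925 0.2462 0.016 ]
 [0.6831 0.0308 0.016 ]
 [0.4076 0.0428 0.016 ]
 [0.4168 0.2588 0.016 ]] [0.55   0.1446 0.016 ]
yaw x -0.04455420092505739 y -0.04335297701647556 0.2758906079936359 0.21590483732881907
far [[0.5855 0.2252 0.026 ]
 [0.5703 0.0559 0.026 ]] [0.5779 0.1406 0.026 ] 0.16997320463258953 yaw -0.08954180870081678
near [[0.4918 0.2429 0.026 ]
 [0.4899 0.0731 0.026 ]] [0.4908 0.158  0.026 ] 0.16980911798723256 yaw -0.011400761955434125
jar cap [[0.6239 0.1208 0.116 ]]
tray [[ 0.6544 -0.1091  0.016 ]
 [ 0.4479 -0.1019  0.016 ]
 [ 0.5518 -0.0575  0.016 ]
 [ 0.5507 -0.1547  0.016 ]]
jar side [[0.6258 0.1126 0.116 ]] pins side [[0.4938 0.2279 0.026 ]
 [0.4911 0.0815 0.026 ]
 [0.5871 0.2082 0.026 ]
 [0.5727 0.0632 0.026 ]]
tin,garlic,mug [[ 0.7819 -0.0607  0.058 ]
 [ 0.7795 -0.2249  0.04  ]
 [ 0.746   0.2221  0.09  ]]
lookalikes [[ 0.6375 -0.238   0.15  ]
 [ 0.4058 -0.2058  0.15  ]]
```

```bash
cat >> h.py <<'E'
def to(x,y,z,head=None):
    "shift/turn needed from the present pose to TCP xyz, tool x down, tool z heading head(rad)"
    p,r=pose(); sh=r.T@(np.array([x,y,z])-p)*1000
    if head is None: rv=np.zeros(3)
    else:
        Z=np.array([np.cos(head),np.sin(head),0]); X=np.array([0,0,-1.]); G=np.c_[X,np.cross(Z,X),Z]
        rv=R.from_matrix(r.T@G).as_rotvec()
    print("t",get_state()["time_s"],"shift",sh.round(1),"turn",rv.round(4))
E
python3 - <<'E'
from h import *
to(.622,.119,.24,-np.pi/2-.044)
E
```

```text
t 0.1 shift [  -9.2  630.1 -560.8] turn [ 3.338e-01 -1.400e-03  2.000e-04]
```

```bash
python3 -m handwheel '[[-9,630,-561,0.334,-0.001,0,0],[-9,630,-561,0.334,-0.001,0,0],[-9,630,-561,0.334,-0.001,0,0],[-9,630,-561,0.334,-0.001,0,0],[-9,630,-561,0.334,-0.001,0,0],[-9,630,-561,0.334,-0.001,0,0],[-9,630,-561,0.334,-0.001,0,0],[-9,630,-561,0.334,-0.001,0,0],[-9,630,-561,0.334,-0.001,0,0],[-9,630,-561,0.334,-0.001,0,0]]'; python3 - <<'E'
from h import *
to(.622,.119,.24,-np.pi/2-.044)
E
```

```text
time_s: 1.35
tool_pos: [0.5078, -0.0653, 0.2373]
tool_rot: [-0.489, -0.511, -0.489, 0.511]
contact_force: [0.7, -0.4, -0.1]
finger_gap: 0.999
t 1.35 shift [  -2.9  106.  -189.1] turn [-0.      0.0011 -0.0001]
```

```bash
python3 -m handwheel '[[-3,106,-189,0,0.001,0,0],[-3,106,-189,0,0.001,0,0],[-3,106,-189,0,0.001,0,0],[-3,106,-189,0,0.001,0,0],[-3,106,-189,0,0.001,0,0]]'; python3 - <<'E'
from h import *
to(.622,.119,.24,-np.pi/2-.044)
snap("wrist","w1")
E
```

```text
time_s: 1.98
tool_pos: [0.6217, 0.1186, 0.2394]
tool_rot: [-0.489, -0.51, -0.49, 0.51]
contact_force: [-1.0, 0.1, -0.2]
finger_gap: 1.001
t 1.975 shift [-0.6  0.3 -0.4] turn [0.0025 0.     0.0005]
```

View pics/w1.png

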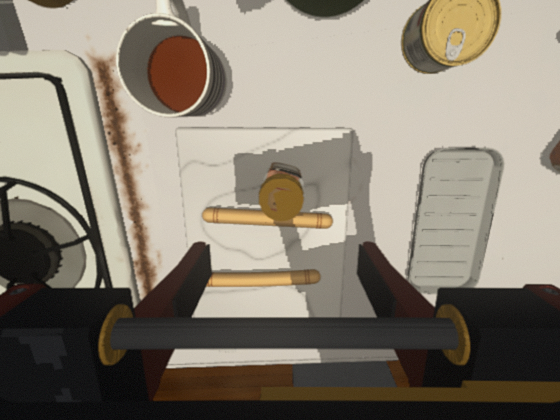

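The wrist view has the cap centred at about (282,199). The far pin runs (202,213)–(332,221), and the tray's outer corners are around (425,150), (501,152), (482,292) and (409,290).

```bash
python3 - <<'E'
from h import *
np.set_printoptions(precision=4,suppress=True)
print(w("w1",[(282,199)],.116)); print(w("w1",[(202,213),(332,221)],.026)); print("tray L/R/top",w("w1",[(417,220),(493,220),(462,148)],.016))
print(w("w1",[(177,129),(354,130)],.016)); to(.624,.12,.24)
E
```

```text
[[0.6276 0.1206 0.116 ]]
[[0.5894 0.2263 0.026 ]
 [0.5713 0.0584 0.026 ]]
tray L/R/top [[ 0.5645 -0.0562  0.016 ]
 [ 0.5604 -0.1562  0.016 ]
 [ 0.6568 -0.1031  0.016 ]]
[[0.6946 0.2464 0.016 ]
 [0.6844 0.0307 0.016 ]]
t 2.025 shift [-0.6  3.  -2.9] turn [0. 0. 0.]
```

```bash
python3 -m handwheel '[[40,5,-3,0,0,0,0],[95,5,-3,0,0,0,0],[140,5,-3,0,0,0,0],[154,5,-3,0,0,0,0],[154,5,-3,0,0,0,200],[154,5,-3,0,0,0,200],[154,5,-3,0,0,0,200],[154,5,-3,0,0,0,200],[154,5,-3,0,0,0,200],[154,5,-3,0,0,0,200]]'
```

```text
time_s: 3.28
tool_pos: [0.6272, 0.1199, 0.087]
tool_rot: [0.489, 0.511, 0.489, -0.51]
contact_force: [0.4, 0.8, 5.3]
finger_gap: 0.521
```

```bash
python3 -m handwheel '[[-20,0,0,0,0,0,200],[-60,0,0,0,0,0,200],[-60,0,0,0,0,0,200]]';python3 - <<'E'
from h import *
to(.66,-.012,.145,-np.pi/2-.044)
E
```

```text
time_s: 3.65
tool_pos: [0.6287, 0.12, 0.15]
tool_rot: [0.49, 0.513, 0.488, -0.509]
contact_force: [0.1, -0.0, -1.2]
finger_gap: 0.522
t 3.65 shift [  5.1  37.1 130.5] turn [-0.0002 -0.0013 -0.0062]
```

```bash
python3 -m handwheel '[[3,20,40,0,0,0,200],[3,36,85,0,0,0,200],[3,36,120,0,0,0,200],[3,36,131,0,0,0,200],[3,36,131,0,0,0,200],[3,36,131,0,0,0,200],[30,36,131,0,0,0,200],[60,36,131,0,0,0,200],[70,36,131,0,0,0,200],[70,36,131,0,0,0,200]]'
```

```text
time_s: 4.9
tool_pos: [0.6564, -0.012, 0.0758]
tool_rot: [-0.489, -0.51, -0.489, 0.511]
contact_force: [-0.6, 0.9, -1.0]
finger_gap: 0.518
```

```bash
python3 -m handwheel '[[2,0,0,0,0,0,200],[4,0,0,0,0,0,200],[4,0,0,0,0,0,200]]'
```

```text
time_s: 5.28
tool_pos: [0.6569, -0.0129, 0.0727]
tool_rot: [0.489, 0.511, 0.489, -0.511]
contact_force: [0.5, 0.6, -1.4]
finger_gap: 0.522
```

```bash
python3 -m handwheel '[[1,0,0,0,0,0,200],[2,0,0,0,0,0,200],[2,0,0,0,0,0,200]]'
```

```text
time_s: 5.65
tool_pos: [0.6574, -0.0127, 0.071]
tool_rot: [0.489, 0.511, 0.488, -0.51]
contact_force: [-0.1, 0.7, 4.3]
finger_gap: 0.523
```

```bash
python3 -m handwheel '[[2,0,0,0,0,0,0],[2,0,0,0,0,0,0],[2,0,0,0,0,0,0],[-10,0,0,0,0,0,0],[-40,0,0,0,0,0,0],[-90,0,0,0,0,0,0],[-90,0,0,0,0,0,0]]';python3 - <<'E'
from h import *
to(.577,.141,.12,-np.pi/2-.09)
E
```

```text
time_s: 6.52
tool_pos: [0.6598, -0.0129, 0.1655]
tool_rot: [0.491, 0.513, 0.487, -0.509]
contact_force: [0.7, -0.9, 0.2]
finger_gap: 0.997
t 6.525 shift [  44.7  -89.9 -150.1] turn [ 0.0458 -0.0003 -0.0089]
```

```bash
python3 -m handwheel '[[0,-40,-62,0.046,0,0,0],[0,-97,-124,0.046,0,0,0],[0,-97,-149,0.046,0,0,0],[50,-97,-149,0.046,0,0,0],[95,-97,-149,0.046,0,0,0],[95,-97,-149,0.046,0,0,0],[95,-97,-149,0.046,0,0,0]]';python3 - <<'E'
from h import *
to(.5715,.1415,.048,-np.pi/2-.09)
snap("wrist","w2")
E
```

```text
time_s: 7.4
tool_pos: [0.567, 0.1403, 0.0661]
tool_rot: [0.477, 0.522, 0.477, -0.522]
contact_force: [0.5, -0.5, -0.0]
finger_gap: 1.001
t 7.4 shift [18.1  4.3 -1.6] turn [-0.0005 -0.0003 -0.0009]
```

View pics/w2.png

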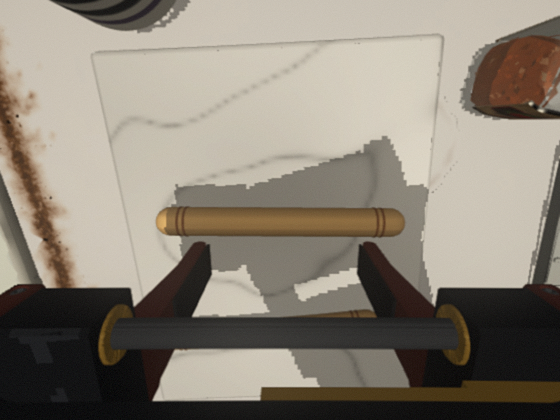

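The pin runs (157,221)–(405,222), parallel to the jaws, and the jar is standing at the top right.

```bash
python3 - <<'E'
from h import *
np.set_printoptions(precision=4,suppress=True)
P=w("w2",[(156,221),(405,222)],.026);print(P,P.mean(0)); m=P.mean(0); to(m[0],m[1],.048)
E
python3 -m handwheel '[[10,4,-2,0,0,0,0],[18,4,-2,0,0,0,0],[18,4,-2,0,0,0,0]]'
```

```text
[[0.5873 0.227  0.026 ]
 [0.5711 0.0567 0.026 ]] [0.5792 0.1418 0.026 ]
t 7.45 shift [18.8 11.4 -2.5] turn [0. 0. 0.]
time_s: 7.82
tool_pos: [0.5701, 0.1418, 0.0466]
tool_rot: [-0.477, -0.522, -0.477, 0.522]
contact_force: [0.3, 0.2, 0.5]
finger_gap: 0.998
```

```bash
python3 -m handwheel '[[1,0,0,0,0,0,0],[2,0,0,0,0,0,0],[2,0,0,0,0,0,0]]';python3 -m handwheel '[[0.5,0,0,0,0,0,0],[1,0,0,0,0,0,0],[1,0,0,0,0,0,0]]'
```

```text
time_s: 8.2
tool_pos: [0.5705, 0.142, 0.0452]
tool_rot: [0.477, 0.522, 0.477, -0.522]
contact_force: [-0.1, 0.1, 1.0]
finger_gap: 1.0
time_s: 8.57
tool_pos: [0.5707, 0.142, 0.0443]
tool_rot: [0.477, 0.522, 0.477, -0.522]
contact_force: [-1.1, 0.3, 1.7]
finger_gap: 0.995
```

```bash
python3 -m handwheel '[[0.5,0,0,0,0,0,0],[1,0,0,0,0,0,0],[1,0,0,0,0,0,0]]'
```

```text
time_s: 8.95
tool_pos: [0.5714, 0.1419, 0.0441]
tool_rot: [0.477, 0.523, 0.477, -0.521]
contact_force: [-0.7, -1.1, 7.7]
finger_gap: 1.001
```

```bash
python3 -m handwheel '[[0,3,0,0,0,0,0],[0,6,0,0,0,0,0],[0,9,0,0,0,0,0],[0,12,0,0,0,0,0]]'
```

```text
time_s: 9.45
tool_pos: [0.5834, 0.1408, 0.0441]
tool_rot: [0.477, 0.523, 0.477, -0.522]
contact_force: [-0.7, -1.9, 7.8]
finger_gap: 1.001
```

```bash
python3 -m handwheel '[[0,3,0,0,0,0,0],[0,6,0,0,0,0,0],[0,9,0,0,0,0,0],[0,12,0,0,0,0,0]]';python3 -m handwheel '[[0,3,0,0,0,0,0],[0,6,0,0,0,0,0],[0,8,0,0,0,0,0],[0,8,0,0,0,0,0]]'; python3 - <<'E'
from h import *
snap("top","t2",(135,155,275,310),4)
E
```

```text
time_s: 9.95
tool_pos: [0.5954, 0.1396, 0.0441]
tool_rot: [0.477, 0.522, 0.477, -0.522]
contact_force: [-0.1, -2.7, 8.3]
finger_gap: 0.999
time_s: 10.45
tool_pos: [0.6035, 0.1389, 0.0441]
tool_rot: [0.477, 0.523, 0.476, -0.521]
contact_force: [0.1, -2.6, 7.6]
finger_gap: 0.996
```

View pics/t2.png

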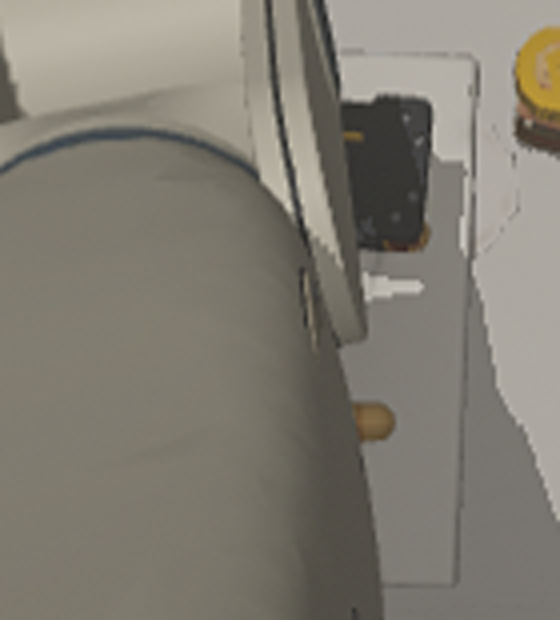

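The arm hides the pin in the top view. I'll lift off, step back, and measure with the wrist camera.

```bash
cat >> h.py <<'E'
def pins(fn,z=.026):
    px=np.load("pics/"+fn+".npz")["px"].astype(int); r,g,b=px[...,0],px[...,1],px[...,2]
    m=((r-b>45)&(r-g>15)&(r-g<75)&(g-b>20)).astype(np.uint8); m=cv2.morphologyEx(m,cv2.MORPH_CLOSE,np.ones((7,7)))
    n,l,st,_=cv2.connectedComponentsWithStats(m)
    for i in range(1,n):
        if st[i,4]<800: continue
        c,s,a=cv2.minAreaRect(np.argwhere(l==i)[:,::-1].astype(np.float32))
        P=cv2.boxPoints((c,s,a)); e=[P[1]-P[0],P[2]-P[1]]; k=0 if np.linalg.norm(e[0])>np.linalg.norm(e[1]) else 1
        u=e[k]/2; c=np.array(c); W=w(fn,[c-u,c+u],z); W=W[np.argsort(-W[:,1])]; d=W[0]-W[1]
        print("comp",c.round(1),np.round(s,1),"mid",W.mean(0).round(4),"len",np.linalg.norm(d).round(4),"yaw",np.arctan2(-d[0],d[1]).round(4))
E
python3 -m handwheel '[[-2,0,0,0,0,0,0],[-8,0,0,0,0,0,0],[-22,-10,0,0,0,0,0],[-22,-25,0,0,0,0,0],[-22,-25,0,0,0,0,0]]'
python3 - <<'E'
from h import *
snap("wrist","w3"); print("before");pins("w2");print("now");pins("w3")
E
```

```text
time_s: 11.12
tool_pos: [0.5756, 0.1414, 0.0652]
tool_rot: [-0.477, -0.521, -0.477, 0.522]
contact_force: [0.4, -0.5, 0.5]
finger_gap: 1.0
before
comp [524.5  71. ] [66. 69.] mid [ 0.6596 -0.0102  0.026 ] len 0.04 yaw -0.1014
comp [ 30.1 175.1] [237.9  48. ] mid [0.617  0.3015 0.026 ] len 0.1528 yaw 1.4867
comp [280.  221.2] [248.  27.] mid [0.5795 0.1421 0.026 ] len 0.1703 yaw -0.0972
comp [410.5 390.3] [297.1  19.8] mid [0.4238 0.0501 0.026 ] len 0.2425 yaw -0.0907
now
comp [ 27.4 168.6] [251.1  50.9] mid [0.6289 0.3021 0.026 ] len 0.1588 yaw 1.4779
comp [525.  87.] [66. 68.] mid [ 0.6593 -0.0099  0.026 ] len 0.0398 yaw -0.0995
comp [282.5 210.5] [ 27. 251.] mid [0.5957 0.1408 0.026 ] len 0.1697 yaw -0.0903
comp [247.9 351.6] [ 10.7 156.2] mid [0.4823 0.1787 0.026 ] len 0.1232 yaw -0.052
comp [410.5 390.3] [297.1  19.9] mid [0.433  0.0512 0.026 ] len 0.2419 yaw -0.0909
```

```bash
python3 -m handwheel '[[0,12,0,0,0,0,0],[12,12,0,0,0,0,0],[19,12,0,0,0,0,0],[21,12,0,0,0,0,0],[22,12,0,0,0,0,0],[22,12,0,0,0,0,0]]'
python3 -m handwheel '[[0,3,0,0,0,0,0],[0,6,0,0,0,0,0],[0,9,0,0,0,0,0],[0,12,0,0,0,0,0],[0,15,0,0,0,0,0]]'
python3 -m handwheel '[[0,3,0,0,0,0,0],[0,6,0,0,0,0,0],[0,9,0,0,0,0,0],[0,12,0,0,0,0,0],[0,15,0,0,0,0,0],[0,15,0,0,0,0,0]]'
python3 -m handwheel '[[-2,0,0,0,0,0,0],[-8,0,0,0,0,0,0],[-22,-10,0,0,0,0,0],[-22,-25,0,0,0,0,0],[-22,-25,0,0,0,0,0]]'
python3 - <<'E'
from h import *
snap("wrist","w4"); pins("w4")
E
```

```text
time_s: 11.92
tool_pos: [0.5906, 0.14, 0.044]
tool_rot: [0.478, 0.523, 0.476, -0.521]
contact_force: [0.0, -3.6, 10.4]
finger_gap: 1.003
time_s: 12.55
tool_pos: [0.6054, 0.1385, 0.044]
tool_rot: [0.477, 0.522, 0.476, -0.522]
contact_force: [-0.6, -3.4, 10.6]
finger_gap: 0.999
time_s: 13.3
tool_pos: [0.6206, 0.1371, 0.044]
tool_rot: [0.478, 0.523, 0.476, -0.521]
contact_force: [0.0, -4.2, 10.8]
finger_gap: 1.001
time_s: 13.92
tool_pos: [0.5926, 0.1399, 0.0652]
tool_rot: [-0.477, -0.521, -0.477, 0.522]
contact_force: [-0.3, 0.0, -0.7]
finger_gap: 1.001
comp [62.5 14.5] [29. 61.] mid [0.7377 0.251  0.026 ] len 0.0336 yaw -0.0778
comp [ 30.  178.5] [231.   50.2] mid [0.6407 0.301  0.026 ] len 0.1487 yaw 1.4813
comp [522.3 121.2] [58.  71.8] mid [ 0.656  -0.0125  0.026 ] len 0.04 yaw 1.3456
comp [282.5 213. ] [251.1  27.5] mid [0.6109 0.1394 0.026 ] len 0.1702 yaw -0.0984
comp [272. 362.] [ 26.  214.4] mid [0.4877 0.1594 0.026 ] len 0.1708 yaw -0.0627
comp [410.1 390.3] [298.   19.8] mid [0.45   0.0502 0.026 ] len 0.2427 yaw -0.0906
```

```bash
python3 - <<'E'
from h import *
to(.485,.158,.09,-np.pi/2-.013)
E
```

```text
t 13.975 shift [ -24.7 -109.7   -8.3] turn [-0.0767  0.0001  0.0004]
```

```bash
python3 -m handwheel '[[-15,-10,0,0,0,0,0],[-25,-60,-5,-0.077,0,0,0],[-25,-122,-8,-0.077,0,0,0],[-15,-122,-8,-0.077,0,0,0],[-2,-122,-8,-0.077,0,0,0],[-2,-122,-8,-0.077,0,0,0]]'
python3 - <<'E'
from h import *
snap("wrist","w5"); pins("w5");to(.4995,.158,.045,-np.pi/2-.013)
E
```

```text
time_s: 14.72
tool_pos: [0.4745, 0.1587, 0.0664]
tool_rot: [-0.497, -0.503, -0.497, 0.503]
contact_force: [0.5, -0.4, -0.2]
finger_gap: 0.996
comp [ 51.1 141.5] [298.6  48.2] mid [0.5288 0.3048 0.026 ] len 0.1825 yaw 1.5536
comp [315.5  21. ] [ 42. 303.] mid [0.6064 0.1393 0.026 ] len 0.1716 yaw -0.0162
comp [283.5 214.5] [251.  29.] mid [0.4915 0.1591 0.026 ] len 0.1714 yaw -0.0143
comp [356.5 390.2] [405.   19.9] mid [0.3391 0.1021 0.026 ] len 0.3321 yaw -0.0157
t 14.775 shift [21.7 24.8  0.3] turn [-0.0008  0.     -0.0001]
```

View pics/w5.png

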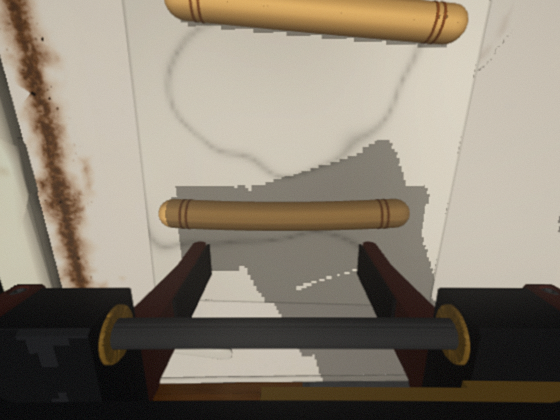

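The nearer pin (160,213)–(409,212) is visibly bowed, with its middle towards the robot. I'll roll it away from the robot so that the middle rises and the ends stay on the slab.

```bash
python3 -m handwheel '[[10,8,0,0,0,0,0],[19,8,0,0,0,0,0],[21,8,0,0,0,0,0],[22,8,0,0,0,0,0],[22,8,0,0,0,0,0]]'
```

```text
time_s: 15.4
tool_pos: [0.4816, 0.1587, 0.0452]
tool_rot: [0.497, 0.503, 0.497, -0.503]
contact_force: [-0.3, -0.1, 0.3]
finger_gap: 0.998
```

```bash
python3 -m handwheel '[[0.5,0,0,0,0,0,0],[1.2,0,0,0,0,0,0],[1.2,0,0,0,0,0,0]]'; python3 -m handwheel '[[0.4,0,0,0,0,0,0],[0.4,0,0,0,0,0,0],[0.4,0,0,0,0,0,0]]'
```

```text
time_s: 15.78
tool_pos: [0.4819, 0.1587, 0.0442]
tool_rot: [0.497, 0.503, 0.497, -0.503]
contact_force: [0.2, -0.3, 1.7]
finger_gap: 1.0
time_s: 16.15
tool_pos: [0.4821, 0.1587, 0.044]
tool_rot: [0.497, 0.504, 0.496, -0.503]
contact_force: [0.0, -0.4, 6.0]
finger_gap: 0.996
```

```bash
python3 -m handwheel '[[0,3,0,0,0,0,0],[0,6,0,0,0,0,0],[0,9,0,0,0,0,0],[0,12,0,0,0,0,0]]'; python3 -m handwheel '[[0,3,0,0,0,0,0],[0,6,0,0,0,0,0],[0,9,0,0,0,0,0]]'
```

```text
time_s: 16.65
tool_pos: [0.4946, 0.1586, 0.0446]
tool_rot: [0.497, 0.504, 0.496, -0.503]
contact_force: [-1.7, -2.0, 12.6]
finger_gap: 1.0
time_s: 17.02
tool_pos: [0.5039, 0.1585, 0.0449]
tool_rot: [0.497, 0.504, 0.496, -0.503]
contact_force: [-0.8, -1.8, 15.1]
finger_gap: 1.001
```

Force and height are rising (6 → 15 N, +0.9 mm), which confirms the bow. Continuing.

```bash
python3 -m handwheel '[[0,3,0,0,0,0,0],[0,6,0,0,0,0,0],[0,9,0,0,0,0,0]]'; python3 -m handwheel '[[0,3,0,0,0,0,0],[0,6,0,0,0,0,0],[0,6,0,0,0,0,0]]'
```

```text
time_s: 17.4
tool_pos: [0.5132, 0.1584, 0.0451]
tool_rot: [0.497, 0.504, 0.496, -0.502]
contact_force: [-0.4, -1.2, 14.2]
finger_gap: 1.0
time_s: 17.77
tool_pos: [0.5196, 0.1583, 0.0451]
tool_rot: [0.498, 0.504, 0.496, -0.502]
contact_force: [1.4, -2.0, 12.6]
finger_gap: 0.998
```

```bash
python3 -m handwheel '[[-2,0,0,0,0,0,0],[-8,0,0,0,0,0,0],[-22,-10,0,0,0,0,0],[-22,-29,0,0,0,0,0],[-22,-29,0,0,0,0,0]]'
python3 - <<'E'
from h import *
snap("wrist","w6"); pins("w6")
E
```

```text
time_s: 18.4
tool_pos: [0.487, 0.1585, 0.0661]
tool_rot: [-0.497, -0.503, -0.497, 0.503]
contact_force: [-0.5, 0.2, -0.4]
finger_gap: 1.0
comp [ 50.9 141.6] [298.5  47.2] mid [0.5411 0.3045 0.026 ] len 0.1823 yaw 1.5499
comp [314.4  35.4] [299.5  42.3] mid [0.6115 0.1385 0.026 ] len 0.1719 yaw -0.1087
comp [282.5 205.5] [251.  27.] mid [0.5104 0.1594 0.026 ] len 0.1696 yaw -0.0133
comp [356.5 390.2] [405.   19.9] mid [0.3518 0.1017 0.026 ] len 0.3319 yaw -0.0149
```

```bash
python3 -m handwheel '[[0,16,0,0,0,0,0],[12,16,0,0,0,0,0],[19,16,0,0,0,0,0],[21,16,0,0,0,0,0],[22,16,0,0,0,0,0],[22,16,0,0,0,0,0]]'
python3 -m handwheel '[[0,3,0,0,0,0,0],[0,6,0,0,0,0,0],[0,9,0,0,0,0,0],[0,12,0,0,0,0,0]]'
python3 -m handwheel '[[0,3,0,0,0,0,0],[0,6,0,0,0,0,0],[0,9,0,0,0,0,0],[0,12,0,0,0,0,0],[0,12,0,0,0,0,0]]'
python3 -m handwheel '[[-2,0,0,0,0,0,0],[-8,0,0,0,0,0,0],[-22,-10,0,0,0,0,0],[-22,-25,0,0,0,0,0],[-22,-25,0,0,0,0,0]]'
python3 - <<'E'
from h import *
snap("wrist","w7"); pins("w7")
E
```

```text
time_s: 19.2
tool_pos: [0.5066, 0.1583, 0.0449]
tool_rot: [0.498, 0.504, 0.496, -0.502]
contact_force: [0.4, -4.7, 19.1]
finger_gap: 1.0
time_s: 19.7
tool_pos: [0.5182, 0.1581, 0.0446]
tool_rot: [0.497, 0.504, 0.496, -0.503]
contact_force: [0.2, -2.8, 16.1]
finger_gap: 1.001
time_s: 20.32
tool_pos: [0.53, 0.1579, 0.0441]
tool_rot: [0.497, 0.504, 0.496, -0.503]
contact_force: [0.7, -2.1, 11.1]
finger_gap: 1.0
time_s: 20.95
tool_pos: [0.5017, 0.1582, 0.0656]
tool_rot: [-0.497, -0.503, -0.497, 0.504]
contact_force: [-0.3, 1.1, -0.4]
finger_gap: 1.006
comp [ 50.5 141.7] [298.9  47.9] mid [0.5557 0.304  0.026 ] len 0.1818 yaw 1.5583
comp [313.7  64. ] [291.7  37.4] mid [0.6113 0.1386 0.026 ] len 0.1715 yaw -0.099
comp [283. 206.] [ 30. 252.] mid [0.5249 0.1589 0.026 ] len 0.1699 yaw -0.0133
comp [410.5 390.2] [297.1  19.8] mid [0.366  0.0572 0.026 ] len 0.2424 yaw -0.0136
```

View pics/w7.png

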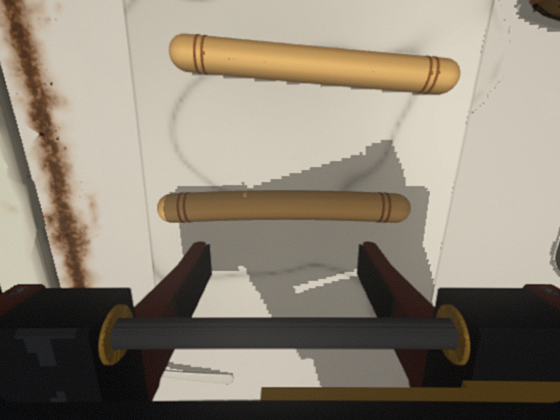

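The bow now faces away from the robot, so that pin has turned half a turn. Both pins are rolled, and the pin now at x≈0.525 is the bowed one.

```bash
python3 - <<'E'
from h import *
print(get_state()["joint_positions"].round(3)); to(.526,.159,.095,-.013); to(.526,.159,.095,np.pi-.013)
E
```

```text
[ 0.283  0.537  1.938 -0.     0.667  1.866]
t 21.0 shift [-29.4  23.3  -0.9] turn [-1.5705e+00 -2.0000e-04  4.0000e-04]
t 21.0 shift [-29.4  23.3  -0.9] turn [1.5711e+00 4.0000e-04 2.0000e-04]
```

```bash
python3 -m handwheel '[[-29,0,0,-0.18,0,0,100],[-29,23,-1,-0.36,0,0,100],[-29,23,-1,-0.54,0,0,100],[-29,23,-1,-0.72,0,0,100],[-29,23,-1,-0.9,0,0,100],[-29,23,-1,-1.08,0,0,100],[-29,23,-1,-1.26,0,0,100],[-29,23,-1,-1.44,0,0,100],[-29,23,-1,-1.5705,0,0,100],[-29,23,-1,-1.5705,0,0,100]]'
python3 - <<'E'
from h import *
to(.526,.159,.0265,-.013)
E
```

```text
time_s: 22.25
tool_pos: [0.5268, 0.1591, 0.0944]
tool_rot: [0.707, 0.005, 0.707, -0.005]
contact_force: [0.8, 0.6, 0.5]
finger_gap: 0.607
t 22.25 shift [67.9 -0.1 -0.8] turn [-0.0017  0.0001  0.    ]
```

```bash
python3 -m handwheel '[[40,0,-1,0,0,0,100],[58,0,-1,0,0,0,100],[65,0,-1,0,0,0,100],[67.5,0,-1,0,0,0,100],[67.5,0,-1,0,0,0,100],[67.5,0,-1,0,0,0,225],[67.5,0,-1,0,0,0,225],[67.5,0,-1,0,0,0,225],[67.5,0,-1,0,0,0,225],[67.5,0,-1,0,0,0,225]]'
```

```text
time_s: 23.5
tool_pos: [0.5258, 0.1591, 0.0272]
tool_rot: [0.707, 0.005, 0.707, -0.005]
contact_force: [-0.5, 0.4, 1.4]
finger_gap: 0.216
```

```bash
python3 -m handwheel '[[-30,0,0,0,0,0,225],[-80,0,0,0,0,0,225],[-125,0,0,0,0,0,225],[-125,0,0,0,0,0,225]]'
python3 - <<'E'
from h import *
print(get_state()["finger_gap"]);to(.552,-.106,.15,-1.606)
E
```

```text
time_s: 24.0
tool_pos: [0.5279, 0.1597, 0.1553]
tool_rot: [0.709, 0.005, 0.705, -0.004]
contact_force: [-0.8, 0.3, -0.9]
finger_gap: 0.22
0.21959733761284136
t 24.0 shift [   5.  -265.4   27.7] turn [ 1.5925  0.0036 -0.0068]
```

```bash
python3 -m handwheel '[[0,-30,3,0.18,0,0,225],[0,-60,6,0.36,0,0,225],[0,-90,9,0.54,0,0,225],[0,-120,12,0.72,0,0,225],[0,-150,16,0.9,0,0,225],[0,-180,19,1.08,0,0,225],[0,-210,22,1.26,0,0,225],[0,-240,25,1.44,0,0,225],[0,-265,26,1.592,0,0,225],[0,-265,26,1.592,0,0,225]]'
python3 - <<'E'
from h import *
snap("wrist","w8");print(get_state()["finger_gap"]);to(.552,-.106,.026,-1.606)
E
```

```text
time_s: 25.25
tool_pos: [0.5472, -0.1073, 0.1505]
tool_rot: [-0.49, -0.509, -0.491, 0.509]
contact_force: [-0.1, 0.3, -1.6]
finger_gap: 0.221
0.21714271680847896
t 25.3 shift [124.6   5.1  -0.5] turn [ 0.0013 -0.0006  0.0021]
```

View pics/w8.png

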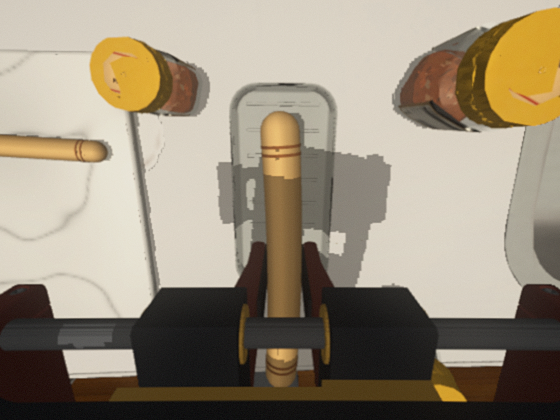

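```bash
python3 -m handwheel '[[45,5,-0.5,0,0,0,225],[95,5,-0.5,0,0,0,225],[120,5,-0.5,0,0,0,225],[127,5,-0.5,0,0,0,225],[131,5,-0.5,0,0,0,225],[131,5,-0.5,0,0,0,225]]';python3 -m handwheel '[[1,0,0,0,0,0,225],[1.5,0,0,0,0,0,225],[1.5,0,0,0,0,0,225]]'
```

```text
time_s: 26.05
tool_pos: [0.5537, -0.1057, 0.0218]
tool_rot: [0.492, 0.509, 0.491, -0.508]
contact_force: [-0.8, 0.6, -1.3]
finger_gap: 0.22
time_s: 26.42
tool_pos: [0.5533, -0.106, 0.0199]
tool_rot: [0.491, 0.509, 0.491, -0.508]
contact_force: [-0.5, -0.2, -0.7]
finger_gap: 0.221
```

```bash
python3 -m handwheel '[[1,0,0,0,0,0,225],[1.5,0,0,0,0,0,225],[2,0,0,0,0,0,225],[2,0,0,0,0,0,225]]';python3 -m handwheel '[[0.7,0,0,0,0,0,225],[1.2,0,0,0,0,0,225],[1.2,0,0,0,0,0,225]]'
```

```text
time_s: 26.92
tool_pos: [0.5531, -0.1059, 0.0175]
tool_rot: [0.491, 0.509, 0.491, -0.509]
contact_force: [-0.2, 0.4, -0.7]
finger_gap: 0.22
time_s: 27.3
tool_pos: [0.5531, -0.1059, 0.0163]
tool_rot: [0.491, 0.509, 0.491, -0.509]
contact_force: [-0.5, -0.1, -0.4]
finger_gap: 0.219
```

```bash
python3 -m handwheel '[[0.5,0,0,0,0,0,225],[0.8,0,0,0,0,0,225],[0.8,0,0,0,0,0,225]]';python3 -m handwheel '[[0,0,0,0,0,0,205],[0,0,0,0,0,0,195],[0,0,0,0,0,0,185],[0,0,0,0,0,0,175],[0,0,0,0,0,0,165],[0,0,0,0,0,0,165],[-15,0,0,0,0,0,165],[-60,0,0,0,0,0,165],[-120,0,0,0,0,0,165],[-120,0,0,0,0,0,165]]'; python3 - <<'E'
from h import *
snap("wrist","w9");snap("side","s9");pins("w9",.015)
E
```

```text
time_s: 27.68
tool_pos: [0.5532, -0.1059, 0.0162]
tool_rot: [0.491, 0.509, 0.491, -0.509]
contact_force: [-2.0, 0.9, 6.1]
finger_gap: 0.218
time_s: 28.92
tool_pos: [0.5564, -0.1066, 0.1411]
tool_rot: [0.494, 0.511, 0.488, -0.507]
contact_force: [-0.1, 0.2, 0.3]
finger_gap: 0.355
comp [488.  85.] [120. 142.] mid [ 0.6583 -0.287   0.015 ] len 0.1217 yaw -0.0431
comp [138.  89.] [ 76. 106.] mid [0.6662 0.0169 0.015 ] len 0.0918 yaw -0.0296
comp [282.3 203.5] [167.1  20.9] mid [ 0.5514 -0.1049  0.015 ] len 0.1698 yaw 1.548
comp [ 51.2 161.4] [103.8  22. ] mid [0.6063 0.1074 0.015 ] len 0.0933 yaw -0.0938
comp [316.5 390. ] [361.  20.] mid [ 0.3295 -0.1366  0.015 ] len 0.4249 yaw -0.0343
```

View pics/w9.png

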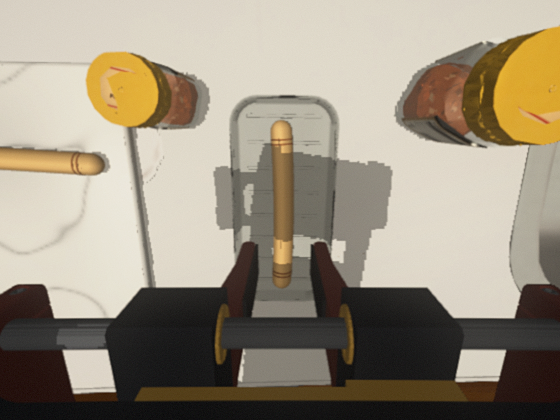

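View pics/s9.png

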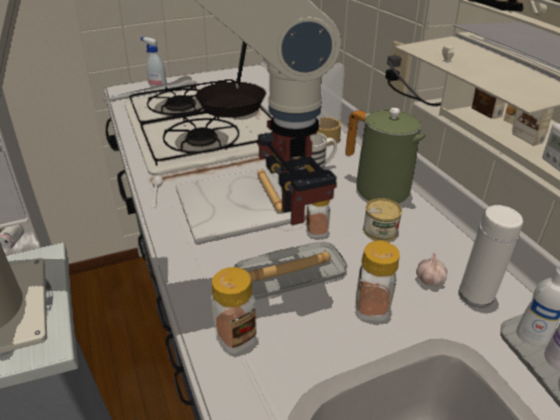

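The bowed pin lies along the tray, centred to within a few mm. The straight pin is on the slab, the jar is standing upright, and the gripper is clear.

```bash
python3 -m handwheel '[[-20,0,0,0,0,0,165],[-20,0,0,0,0,0,165],[-20,0,0,0,0,0,165],[-20,0,0,0,0,0,165]]'; python3 - <<'E'
from h import *
finish_job()
E
```

```text
time_s: 29.52
tool_pos: [0.5524, -0.1058, 0.1544]
tool_rot: [-0.491, -0.508, -0.492, 0.509]
contact_force: [0.4, -0.2, -0.3]
finger_gap: 0.352
the job is handed in; nothing more can be done
```

I handed the job in at about 30 s of the 72 s allowed, with the bowed pin in the tray and the straight one on the slab. The system gave no verdict.

- **Jar:** I stood it on the worktop in the gap between the slab and the tray, towards the back. The last pictures show it still upright.
- **Farther pin:** it rolled about 31 mm in two strokes. The fingertip height and force stayed steady (about 8 to 11 N), so this is the straight one, and I left it on the slab.
- **Nearer pin:** it rolled about 31–33 mm in two strokes. The fingertips rose about 1 mm and sank again, and the force peaked at about 19 N. The pictures showed its bow flip from one side to the other, so this is the bowed one.
- **Tray:** I laid the bowed pin lengthwise in it. The last wrist picture puts it within about 2 mm of the tray's centre and about 0.01 rad off its length.
- **Checks:** the last pictures showed the gripper clear of everything. The mug, tin and garlic bulb looked unmoved, though I did not measure them again. I worked out the half turns from how far each pin rolled and, for the bowed pin, from the flip of its bow, not by measuring the angle. One picture from the top camera, taken in the middle of a roll, was blocked by the arm, so I used the wrist camera instead. No check failed or disagreed.

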